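# Reset the bench supply through its recessed well

### The arm

A 6-joint arm with a two-finger parallel gripper is mounted at the origin on the work surface. World frame = base frame: x ahead of the robot, y to its left, z up, the work surface at z = 0. Lengths are in m, angles in rad, forces in N, time in s.
With the tool pointing down it reaches from about 0.325 to 0.775 m from the base axis. Payload 5.5 kg.
Tool frame: the origin (TCP) lies at the centre of the arm's flange, where the gripper is bolted on; the fingertips stand 173 mm ahead of it and the grasp point (between the pads) lies 155 mm ahead of it (manip.grip_point_offset is the distance from the TCP to the grasp point, in m); z points along the fingers, y is the line along which they close (so a half turn about z gives the same grasp; the last joint's range is limited). The gripper opens to 85 mm and grips with 20 to 120 N. Pads are 22 mm wide; open, the fingers measure 114 mm over their backs; the gripper's body (76 mm by 85 mm) begins 54 mm behind the grasp point. The pads swing forward as they close: fully open they stand 13 mm farther back than shut.
Start: joints at [1.073, 0.091, 1.231, -0, 1.82, -0.057], TCP at [0.256, 0.543, 0.405] pointing down, gripper open.
Joint ranges: [-2.87, 2.87], [-0.86, 2.18], [0.17, 2.46], [-1.51, 4.65], [0.06, 2.69], [-2.65, 2.65]. Speed limits (rad/s): [2.57, 2.57, 3.01, 3.14, 3.14, 3.14].

### API

Orientations are given as [roll, pitch, yaw] about the fixed x, y, z axes, in that order (R = Rz(yaw) Ry(pitch) Rx(roll)).
In Python, from rig import manip, move_gripper, kin, cams, get_clock, get_joint_positions, get_joint_velocities, get_effort, get_eef_pos, get_tcp_rot, get_ft_force, get_ft_torque, get_grip_width, get_finger_force gives the robot as it stands. Calls block until the motion is done:
- manip.move_ptp(position, orientation): joint-space move of the TCP to a pose.
- manip.move_l(position, rot=None, feed=0.15, stop_force=None): straight line of the TCP; rot=None keeps the orientation; feed is the mean speed in m/s. With stop_force (N) it stops when the force on the tool has changed by that much, and returns True; else False.
- manip.move_joints(angles): joint-space move.
- move_gripper(opening, grasp_force=None): opening from 0.0 (shut) to 1.0 (fully open); grasp_force is the grip in N (None keeps the last); returns when the fingers have stopped.
- manip.pause(seconds).
- kin.inverse_kinematics(position, orientation): joint angles nearest the present ones, or None.
- cams.capture(name): name is "scene" or "side" or "wrist"; returns a dict with "frame" (400x640x3 uint8, red, green, blue), "depth" (400x640 float32, m along the optical axis (not along the pixel's ray), 0 where there is no reading), "vertical_fov" (degrees; the focal length in pixels is half the picture's height over the tangent of half this angle, whatever the lens; pixels are square), "cx", "cy" (the principal point, pixels), "k1" (the pictures are not rectified: a ray, as slopes to the right and down, at radius r is drawn at 1 + k1 r^2 times it, then the intrinsics apply), "eye" and "attitude" of the camera in the world; the wrist camera has in their place "tool_from_camera" (4x4, takes a point from camera to tool coordinates, whose origin is the TCP and whose axes are the flange's). Camera axes: x right, y up, looking along -z (the intrinsics and any distortion apply to the point x, -y, -z); pixel columns grow to the right and rows downward; lengths in m; the calibration is good to about 2 mm. A picture is of the moment at which its call begins: read the wrist's pose just before it.
A pose or a line that the arm cannot do raises manip.IKError and nothing moves.
- manip.job_done(): hands the job in; it is judged then, once.
Trained networks look in the newest picture that a camera, given by its name, has taken for a name from the list of things; names that differ only in an ending like _2 or _b are one class to them, and where a whole thing is asked for, a point or a joint stands for the part that bears it (a point fixed in the world has none). Each returns a list of dicts, best first, with "p" (0 to 1); they miss things now and then, are a little off and sometimes report something else, mostly with a low value. They report only what shows in the picture. A call takes as long as a camera call. They do not tell look-alikes from the thing itself.
- cams.find_in(camera, thing): "xy" ([column, row] in pixels, amid what is visible of it).
- cams.silhouettes(camera, thing): "region" (400x640 bool, what is visible of it) and "xy" ([column, row] in pixels, amid what is visible of it).
Readings, each from a call of its own:
- get_clock(): time.
- get_joint_positions(): joint angles.
- get_joint_velocities(): joint speeds.
- get_effort(): joint torques, N m.
- get_eef_pos(): TCP position.
- get_tcp_rot(): TCP orientation.
- get_ft_force(): force on the tool from outside, world axes, zero at the start.
- get_ft_torque(): the same for the moment, N m.
- get_grip_width(): opening from 0.0 (shut) to 1.0 (fully open).
- get_finger_force(): force on a finger pad.
Only numpy, scipy, OpenCV 4.12 (cv2) and the standard library are available. Lean on these libraries where they do the work, as an engineer would, in place of code of your own. Each camera call takes 0.05 s, during which the arm holds its last target. There are 200 camera calls.

### The job

A solder spool has been left lying on top of the long bench supply, over the round well that hides its reset key. With the fingertips, slide the spool along the top until the well is completely uncovered, leaving it lying flat on the supply and never lifting it; then reach into the round well, press the sunken reset key all the way down, hold it there for about a second, and let it come back up. Do not press the square key of the smaller instrument, and leave the things lying around undisturbed.

Things in the scene. Friction and masses are not known exactly. Their poses are not given: they have to be found in the camera images.
- supply: Long grey bench supply, fixed: 130 mm (x) by 240 mm (y) by 70 mm high. Origin: centre of its underside on the bench; z up, -x its front with the display, y along it. Flat top 70 mm above the origin, edged all round by a black rim 4 mm wide, 6 mm high. The round well lies 50 mm from the middle towards -y; the bare +y part of the top has room for the spool. Place and yaw vary from run to run.
- well_mouth (a point): Centre of the mouth of the round well, in the plane of the supply's top. The well is 48 mm across with straight upright walls and 40 mm deep. The reset key stands centred in it. At the start the spool covers it.
- reset_key (a joint): Travel of the reset key in m: 0 up, 0.006 fully down (hard stop), positive when pressed straight down. A spring returns it; it starts to move at about 1.5 N and needs about 5 N to be fully down. Beyond 0.005 counts as fully down.
- key_top (a point): Centre of the upper face of the round off-white reset key, 30 mm in diameter. When the key is up this face lies 22 mm below the well's mouth; pressed fully it is 28 mm below.
- spool: Spool of solder lying flat, black flanges, grey metal winding: 62 mm diameter, 30 mm high, about 0.2 kg, loose. Origin: centre of its underside, z its axis. It starts on the supply's top with its centre within 15 mm of the well's; it cannot drop into the well. The well is uncovered when their centres are over 55 mm apart horizontally; against the +y end rim they are about 135 mm apart.
- tester: Smaller grey instrument fixed to the bench, 130 mm by 130 mm by 70 mm high, no rim, with a square well 48 mm wide in the middle of its top. Origin: centre of its underside. It and the supply may swap sides (left or right of the robot).
- tester_key (a joint): Travel in m of the square sunken key (28 mm wide, its face 22 mm below the tester's top) of the smaller instrument: 0 up. Not to be pressed.
- driver: Loose screwdriver lying on the bench beyond the instruments, 160 mm long, along its x axis, handle towards -x. Leave alone.
- jar: Loose jar with black lid, 48 mm in diameter, 55 mm high, beyond the instruments. Origin: centre of its underside. Leave alone.
- bits_box: Loose open grey box for bits, 70 by 100 by 30 mm, beyond the instruments. Origin: centre of its underside. Leave alone.
Mind the look-alikes: they are no part of the job. Leave any blue or red look-alike of the tester alone. Of the things shaped like the spool, the black one is meant.

How it is judged:
On the way, in this order (a step that is already met when the one before it is completed fails the run):
1. the spool lies flat on the supply's top, clear of the round well (horizontal distance between spool and well_mouth above 0.055 m and z of spool in the frame of supply between 0.067 and 0.074 m and angle between spool's own z axis and vertical below 0.1 rad and value of joint reset_key below 0.002 m), for 0.2 s.
2. the reset key is held fully down by the fingertips (value of joint reset_key above 0.005 m and contact force between the fingers and reset_key above 1 N), for 0.7 s.
At the end, for the whole second after the job is handed in: The spool lies at rest and flat (within 0.1 rad) on the supply's top with its centre more than 55 mm from the well's centre, the reset key has been held fully down (over 5 of 6 mm) for at least 0.7 s after the spool was cleared and is up again (within 1 mm), the square key is up (horizontal distance between spool and well_mouth above 0.055 m and z of spool in the frame of supply between 0.067 and 0.074 m and angle between spool's own z axis and vertical below 0.1 rad and value of joint each of reset_key, tester_key below 0.001 m and linear speed of spool below 0.01 m/s); the robot touches nothing.
It fails at once if the spool is lifted (more than 10 mm above the supply's top) (z of spool in the frame of supply above 0.08 m).
It fails at once if the spool is tipped over or falls off the supply (angle between spool's own z axis and vertical above 0.5 rad or z of spool in the frame of supply below 0.06 m).
It fails at once if the square key of the smaller instrument is pressed (more than 2 mm) (value of joint tester_key above 0.002 m).
It fails at once if the screwdriver, jar or bits box is moved more than 15 mm (distance of any of driver, jar, bits_box from where it was at the start of the episode above 0.015 m).
It also fails if it takes over 42 s, if anything falls off the work surface, if the arm or the gripper's body presses on something with over 40 N, if the wrist force passes 120 N, or if a joint passes its speed limit or range.

## Working session

There is one attempt and no reset: what is moved stays moved. The work goes in short steps, each a Python script; the robot and the scene stay as the last script left them, time stands still between calls to the robot, and variables do not carry over. Pictures are saved under pics/ and viewed, at most 10 in all, crops included, and the job is handed in when it is done.

```bash
mkdir -p pics; cat > h.py <<'E'
import numpy as np, cv2
from rig import *
from scipy.spatial.transform import Rotation as R
def cap(n):
    T=np.eye(4)
    if n=="wrist":
        T[:3,:3]=R.from_euler('xyz',get_tcp_rot()).as_matrix() if np.size(get_tcp_rot())==3 else np.array(get_tcp_rot()); T[:3,3]=get_eef_pos()
    c=cams.capture(n)
    if n=="wrist": T=T@np.array(c["tool_from_camera"])
    else:
        a=np.array(c["attitude"]); T[:3,:3]=a if a.shape==(3,3) else R.from_euler('xyz',a).as_matrix(); T[:3,3]=c["eye"]
    c["T"]=T; return c
def cloud(c):
    h,w=c["depth"].shape; f=h/2/np.tan(np.radians(c["vertical_fov"])/2)
    K=np.array([[f,0,c["cx"]],[0,f,c["cy"]],[0,0,1.]])
    u,v=np.meshgrid(np.arange(w),np.arange(h))
    s=cv2.undistortPoints(np.stack([u,v],-1).reshape(-1,1,2).astype(float),K,np.array([c["k1"],0,0,0.])).reshape(h,w,2)
    d=c["depth"]; P=np.stack([s[...,0]*d,-s[...,1]*d,-d],-1)@c["T"][:3,:3].T+c["T"][:3,3]
    P[d==0]=np.nan; return P
E
python3 - <<'E'
from h import *
for n in("scene","side"):
    c=cap(n); cv2.imwrite(f"pics/{n}0.png",c["frame"][...,::-1]); P=cloud(c)
    print(n,np.shape(c["attitude"]),c["eye"],c["k1"],np.shape(get_tcp_rot()))
    for t in("supply","spool","tester","driver","jar","bits_box"):
        for s in cams.silhouettes(n,t)[:3]:
            q=P[s["region"]]; q=q[~np.isnan(q[:,0])]; print(t,round(s["p"],2),np.round(s["xy"]),np.round(np.median(q,0),3),np.round(np.percentile(q,97,axis=0),3),s["region"].sum())
E
```

```text
scene (3,) [ 0.9492953  -0.43191133  0.99181455] 0.03252542951911804 (3,)
supply 0.87 [265. 240.] [ 0.514 -0.177  0.071] [ 0.577 -0.072  0.078] 5967
supply 0.43 [383. 273.] [ 0.746 -0.017  0.022] [0.791 0.    0.028] 526
spool 0.64 [245. 189.] [ 0.339 -0.123  0.031] [ 0.361 -0.093  0.035] 527
spool 0.62 [241. 238.] [ 0.491 -0.229  0.1  ] [ 0.514 -0.199  0.104] 737
tester 0.67 [330. 107.] [0.287 0.233 0.069] [0.344 0.31  0.075] 2493
tester 0.66 [352. 166.] [0.483 0.124 0.07 ] [0.544 0.196 0.075] 3007
tester 0.6 [164. 200.] [ 0.263 -0.299  0.07 ] [ 0.316 -0.23   0.075] 3430
driver 0.93 [385. 280.] [ 0.753 -0.017  0.024] [ 0.79  -0.003  0.029] 346
driver 0.31 [421. 218.] [0.7   0.148 0.05 ] [0.717 0.175 0.058] 407
jar 0.63 [422. 218.] [0.7  0.15 0.05] [0.717 0.179 0.058] 451
bits_box 0.79 [322. 310.] [ 0.715 -0.175  0.006] [ 0.756 -0.126  0.032] 1641
side (3,) [ 0.18014091 -0.61310786  0.81548095] -0.08640532001334697 (3,)
supply 0.91 [350. 262.] [ 0.471 -0.206  0.07 ] [ 0.559 -0.069  0.078] 7943
spool 0.98 [367. 265.] [ 0.477 -0.231  0.1  ] [ 0.506 -0.2    0.103] 965
spool 0.66 [271. 268.] [ 0.328 -0.127  0.03 ] [ 0.355 -0.094  0.034] 828
tester 0.93 [258. 359.] [ 0.234 -0.302  0.071] [ 0.3   -0.231  0.073] 6779
tester 0.58 [186. 157.] [0.262 0.209 0.07 ] [0.331 0.304 0.074] 3395
tester 0.57 [284. 160.] [0.462 0.103 0.069] [0.528 0.197 0.073] 3385
driver 0.7 [412. 175.] [ 0.738 -0.018  0.021] [ 0.786 -0.003  0.027] 375
jar 0.78 [359. 129.] [0.685 0.151 0.038] [0.71  0.193 0.058] 444
bits_box 0.79 [443. 221.] [ 0.719 -0.176  0.013] [ 0.753 -0.124  0.032] 1554
bits_box 0.63 [412. 174.] [ 0.736 -0.018  0.021] [ 0.787 -0.001  0.027] 402
```

```bash
python3 - <<'E'
from h import *
tops=[];sp=[]
for n in("scene","side"):
    c=cap(n);P=cloud(c);s=cams.silhouettes(n,"supply")[0]
    m=s["region"]; m=cv2.dilate(m.astype(np.uint8),np.ones((15,15)))>0
    z=P[...,2]; k=m&(z>.064)&(z<.082)
    pts=P[k][:,:2].astype(np.float32)
    # keep the largest cluster
    _,lab,st,_=cv2.connectedComponentsWithStats(k.astype(np.uint8)); i=1+np.argmax(st[1:,4]); pts=P[lab==i][:,:2].astype(np.float32)
    print(n,cv2.minAreaRect(pts))
    k=m&(z>.095)&(z<.108); q=P[k][:,:2].astype(np.float32); print("spool",cv2.minEnclosingCircle(q),np.median(P[k],0),k.sum())
    tops.append(pts)
print(cv2.minAreaRect(np.vstack(tops)))
a=cv2.imread("pics/scene0.png")[80:360,130:470];b=cv2.imread("pics/side0.png")[80:400,130:500]
cv2.imwrite("pics/ab.png",np.hstack([cv2.resize(a,(400,330)),cv2.resize(b,(400,330))]))
E
```

```text
scene ((0.4891328811645508, -0.1816112995147705), (0.24021029472351074, 0.13507038354873657), 73.52987670898438)
spool ((0.48491370677948, -0.2251669019460678), 0.03133697807788849) [ 0.48261032 -0.22387527  0.10093483] 447
side ((0.487371563911438, -0.18111595511436462), (0.24279558658599854, 0.13191044330596924), 73.7393798828125)
spool ((0.48076292872428894, -0.22400186955928802), 0.032146304845809937) [ 0.48580758 -0.21895557  0.10069294] 530
((0.4888828992843628, -0.18170712888240814), (0.2426535040140152, 0.13549549877643585), 73.52987670898438)
```

View pics/ab.png

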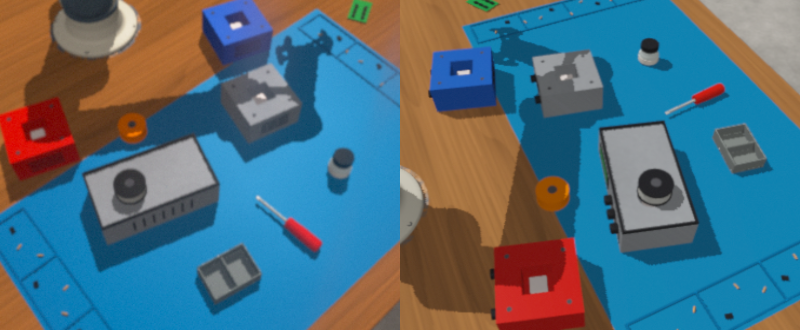

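The crops show the black spool at about (130,187) in the left view and (655,187) in the right, on the grey supply. The supply's knobs face the robot, so its +y runs at about +73.6° in the world. The spool is on the -y half, which is consistent. The orange spool and the red and blue boxes are look-alikes.

I'll push the spool with half-open fingers that cradle it.

```bash
cat >> h.py <<'E'
C=np.array([.4885,-.1814]); A=np.radians(73.6); Y=np.array([np.cos(A),np.sin(A)]); X=np.array([Y[1],-Y[0]])
def W(x,y,z): return list(C+x*X+y*Y)+[z]
E
python3 - <<'E'
from h import *
print(get_clock())
sols=[(abs(q[5]),y) for y in(A,A-np.pi) if (q:=kin.inverse_kinematics(W(.007,-.09,.33),[np.pi,0,y])) is not None]
yaw=min(sols)[1]; print(sols)
move_gripper(0.41)
manip.move_ptp(W(.007,-.089,.32),[np.pi,0,yaw])
print("down",manip.move_l(W(.007,-.089,.252),feed=.08,stop_force=8),get_eef_pos(),get_grip_width())
c=cap("wrist"); cv2.imwrite("pics/w1.png",c["frame"][...,::-1])
print(get_clock(),get_ft_force())
E
```

```text
0.9
[(np.float64(0.29772764253953143), np.float64(1.2845623294678266))]
down False [ 0.47026123 -0.26887468  0.25272611] 0.4100398049857132
5.45 [ 0.15973597 -0.09600611 -0.49728262]
```

View pics/w1.png

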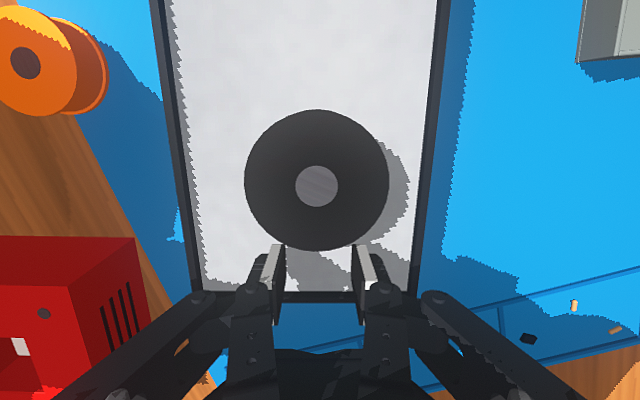

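The fingers (about (275,270) and (365,270)) stand behind the spool (317,180), inside the rim and centred on it. Now I push.

```bash
python3 - <<'E'
from h import *
print(manip.move_l(W(.003,.006,.252),feed=.05,stop_force=15),get_eef_pos(),get_ft_force())
manip.move_l(W(.003,-.02,.252),feed=.1)
manip.move_l(W(.0,-.05,.35),feed=.2)
move_gripper(0.0)
manip.move_l(W(.0,-.085,.35),feed=.2)
c=cap("wrist"); cv2.imwrite("pics/w2.png",c["frame"][...,::-1]); P=cloud(c); z=P[...,2]
d=(P[...,:2]-C); x=d@X; y=d@Y
k=(z>.095)&(z<.108)&(abs(x)<.06)&(abs(y)<.12); q=np.stack([x[k],y[k]],-1).astype(np.float32); print("spool",cv2.minEnclosingCircle(q),np.median(z[k]))
for nm,lo,hi in(("well",.02,.064),("key",.044,.053)):
    k=(z>lo)&(z<hi)&(abs(x)<.04)&(abs(y+.05)<.04); q=np.stack([x[k],y[k]],-1).astype(np.float32)
    print(nm,k.sum(),cv2.minEnclosingCircle(q) if k.sum()>5 else 0,np.median(z[k]))
k=(z>.064)&(z<.082)&(abs(x)<.08)&(abs(y)<.14); print("top",np.median(z[k]),np.percentile(x[k],[.2,99.8]),np.percentile(y[k],[.2,99.8]))
print(get_clock())
for t in ("well_mouth","key_top"):
    print(t,[(f["p"],f["xy"],P[int(f["xy"][1]),int(f["xy"][0])],x[int(f["xy"][1]),int(f["xy"][0])],y[int(f["xy"][1]),int(f["xy"][0])]) for f in cams.find_in("wrist",t)[:2]])
E
```

```text
False [ 0.49306365 -0.17656852  0.25197619] [-0.12149982 -0.71888024  0.66758607]
spool ((0.0018095828127115965, 0.04172581434249878), 0.031053094193339348) 0.1001160738788317
well 2363 ((-0.0014059455133974552, -0.051082197576761246), 0.024224312976002693) 0.0439162642055107
key 963 ((-0.0015209439443424344, -0.05129311606287956), 0.024219397455453873) 0.04805292178750781
top 0.07017819511843182 [-0.06660118  0.0628231 ] [-0.12036556  0.06594448]
9.3833
well_mouth [(0.66, [314.5, 130.0], array([ 0.47643167, -0.20620584,  0.06799611]), np.float64(-0.004573598872811805), np.float64(-0.027203973695752694))]
key_top [(0.78, [318.4, 156.2], array([ 0.47258902, -0.23084517,  0.04906814]), np.float64(-0.0013032041040260788), np.float64(-0.051925774251599555))]
```

View pics/w2.png

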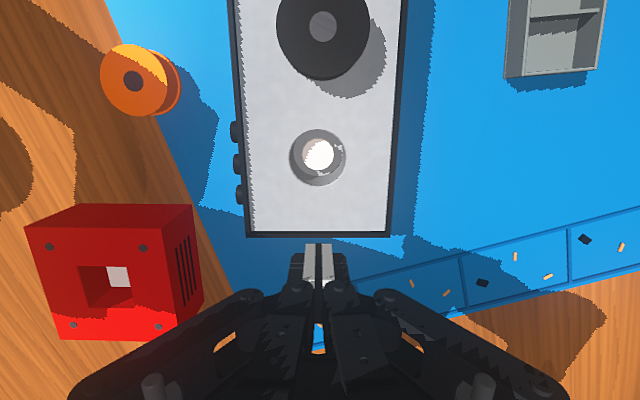

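The spool sits flat 93 mm from the well. The well (318,156) is open, with the key visible in it, and it measures at (-1.4,-51) mm against an expected (0,-50). Now I press.

```bash
python3 - <<'E'
from h import *
w=(-.0014,-.0512)
manip.move_l(W(*w,.30),feed=.15)
print(manip.move_l(W(*w,.23),feed=.08,stop_force=6),get_eef_pos())
print(manip.move_l(W(*w,.206),feed=.015,stop_force=10),get_eef_pos(),get_ft_force())
for i in range(6): manip.pause(.2); print(get_eef_pos()[2],get_ft_force()[2])
print(get_clock())
E
```

```text
False [ 0.4729157  -0.23022429  0.23071388]
True [ 0.47271361 -0.23011905  0.21555304] [-1.24823087  0.93039758  4.95706808]
0.21544712784027145 5.332133859818579
0.215452487529749 4.272632651016417
0.21544038645099223 5.943351848472988
0.21545393178021494 4.374549218431078
0.21545436754034 5.21686594975664
0.21543606948510757 4.406588947406011
13.2833
```

The depth is borderline at about 5 N, so I press a little deeper into the hard stop and hold again before releasing.

```bash
python3 - <<'E'
from h import *
w=(-.0014,-.0512)
print(manip.move_l(W(*w,.2135),feed=.01,stop_force=30),get_eef_pos(),get_ft_force())
for i in range(6): manip.pause(.2); print(get_eef_pos()[2],get_ft_force()[2])
E
```

```text
False [ 0.47277702 -0.23016857  0.21533585] [-4.87465192  2.69786862 10.88904331]
0.2153583890696686 10.39281266630785
0.2153361949405905 11.037959468389124
0.21532012857006602 11.912649912377098
0.21533576729812978 10.684621428770086
0.2153457491674968 11.215037390672894
0.215307637203505 11.276824946365519
```

The force rose to 11 N with no further travel, so the key is on its hard stop. Releasing and checking.

```bash
python3 - <<'E'
from h import *
w=(-.0014,-.0512)
manip.move_l(W(*w,.30),feed=.1); manip.move_l(W(0,-.085,.35),feed=.2); manip.pause(.3)
c=cap("wrist"); P=cloud(c); z=P[...,2]; d=(P[...,:2]-C); x=d@X; y=d@Y
k=(z>.095)&(z<.108)&(abs(x)<.06)&(abs(y)<.12); q=np.stack([x[k],y[k]],-1).astype(np.float32); print("spool",cv2.minEnclosingCircle(q),np.median(z[k]))
k=np.hypot(x-w[0],y-w[1])<.010; print("key z",np.median(z[k]),k.sum(),get_clock(),get_ft_force())
manip.job_done()
E
```

```text
spool ((0.0017258860170841217, 0.041984569281339645), 0.031224265694618225) 0.10009739947014089
key z 0.048103479673239635 371 16.5667 [-0.024875   -0.50567483  0.6106592 ]
the job is handed in; nothing more can be done
```

The job is handed in at about 16.6 s: the spool lies flat 93 mm clear of the well, and the reset key was pressed to its hard stop, held for over a second and measured back up. The verdict itself was not reported back to me.

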